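# Clear the jammed ball feeder

### The job

The ball feeder has jammed: two balls have wedged side by side in the narrow throat of its sloping deck and hold up the rest. Slide the wooden catch bowl in under the end of the spout, then free the jam by nudging one of the two wedged balls back up the slope, again for any new jam, until all four balls have run down the spout into the bowl. Do not lift balls out of the feeder or let any fall on the table; leave the bowl under the spout and the other things on the table where they are.

Things in the scene. Friction and masses are not known exactly. Their poses are not given: they have to be found in the camera images.
- feeder: Ball feeder, fixed: grey steel base plate, four aluminium posts, sloping plywood deck with 30 mm wooden fences. Origin on the table straight below the middle of the spout's lip (lower end); x points level in the uphill direction, y across, z up. Base and posts: x = 60 to 270, y within 115 mm. The spout overhangs freely in front, at the lip its underside 68 mm and fence tops 108 mm above the table.
- deck: The feeder's deck, 275 mm long, fixed part of the feeder, open from above. Origin at the middle of the lip on the deck's upper surface, 78 mm above the table; x runs up the slope (12 degrees from level), y across, z square to the deck. From x = 0 (lip) to 60 mm a straight spout, 58 mm wide between its 30 mm high fences.
- throat (a point): Middle of the throat on the deck's surface (deck x = 60 mm, y = 0), between two dowel posts of 12 mm diameter, 34 mm high, 58 mm clear. Uphill of it the fences open like a funnel, each 35 degrees from the deck's x axis, up to x = 153, then run straight 200 mm apart to the end fence at x = 275.
- drop_point (a point): Point on the table 50 mm in front of the lip, straight down the slope direction: the balls drop into the bowl best when the bowl's middle is here.
- bowl: Round catch bowl of brown turned wood, loose, about 0.3 kg: 160 mm outer diameter at the rim, 152 mm at the foot, 50 mm high, wall 8 mm thick, inner floor 7 mm above the table. Origin in the middle of its underside, z up. Starts on the table to the robot's left of the feeder.
- ball_red: Red lacquered wooden ball, 40 mm diameter, about 26 g; origin at its centre. Starts wedged above the throat beside the blue one, centres at deck x = 84, y = +20 and -20 mm, either way round. Balls roll freely downhill; two arriving together may wedge again. A wedged pair comes free when one of them is pushed some 40 mm uphill and let go, so that the other leads; at times it takes a second nudge.
- ball_blue: Blue ball, 40 mm, the same as the red one and wedged beside it; origin at its centre.
- ball_yellow: Yellow ball, 40 mm, the same otherwise, waiting behind the wedged pair; origin at its centre.
- ball_green: Green ball, 40 mm, the same otherwise, waiting behind the wedged pair; origin at its centre.
- carton: Yellow carton, 65 x 42 x 125 mm, loose bystander; origin under its middle.
- beaker: Clear plastic beaker, 72 mm wide, 85 mm high, loose bystander; origin under its middle.
- marker: Yellow marker pen with a black cap, 125 mm long, 13 mm high, loose bystander lying near the robot; origin under its middle.
- safety_glasses: Safety glasses, 140 mm wide, 43 mm high, lying with its temples open, loose bystander beyond the spout; origin below the nose bridge, temples to +x.
- calculator: Black pocket calculator, 150 x 76 x 14 mm, loose bystander; origin under its middle.
- tape_roll: Amber roll of tape lying flat, 90 mm wide, 19 mm high, loose bystander; origin under its middle.
- brass_mass: Brass weight with a knob, 38 mm wide, 66 mm high, 0.5 kg, loose bystander; origin under its middle.
Things that resemble listed ones, but are neither listed nor needed, are in the scene too. Of the things that look like the ball_red, the smallest one is meant.

How it is judged:
By the outcome, as a careful person would: the job done as asked, in the order asked, and still so for the second after the job is handed in, with the robot touching nothing.
It also fails if it takes over 67 s, if anything falls off the work surface, if the arm or the gripper's body presses on something with over 40 N, if the wrist force passes 120 N, or if a joint passes its speed limit or range.

### The arm

A 6-joint arm with a two-finger parallel gripper is mounted at the origin on the work surface. World frame = base frame: x ahead of the robot, y to its left, z up, the work surface at z = 0. Lengths are in m, angles in rad, forces in N, time in s.
With the tool pointing down it reaches from about 0.375 to 0.9 m from the base axis. Payload 3.1 kg.
Tool frame: the origin (TCP) lies at the very end of the fingers, on their centre line; the grasp point (between the pads) lies 19 mm behind it; z points along the fingers, y is the line along which they close (so a half turn about z gives the same grasp; the last joint's range is limited). The gripper opens to 87 mm and grips with 3 to 60 N. Pads are 19 mm wide; open, the fingers measure 117 mm over their backs; the gripper's body (75 mm by 190 mm) begins 51 mm behind the grasp point.
Start: joints at [1.127, 0.527, 1.433, -0, 1.181, -0.178], TCP at [0.164, 0.603, 0.223] pointing down, gripper open.
Joint ranges: [-3.08, 3.08], [-0.75, 2.2], [0.22, 2.44], [-1.43, 4.57], [0, 2.65], [-2.85, 2.85]. Speed limits (rad/s): [2.79, 2.79, 3.14, 3.14, 3.14, 3.14].

### API

Orientations are given as a rotation vector (axis times angle).
In Python, from workcell import readout, optics, job gives the robot as it stands.
- The arm moves only by the shell command python3 -m inch 'ROWS' [FORCE]. ROWS is a JSON object of lists of equal length, an entry for each row: "translation": the shift along the tool's x, y, z in m, a list of three; "angular": the turn, a rotation vector about the tool's x, y, z in degrees, a list of three; "hand": the opening in per cent of the stroke, from 0 (shut) to 100 (fully open). In form: {"translation": [[x, y, z], ...], "angular": [[wx, wy, wz], ...], "hand": [hand, ...]}. A call has 1 to 12 rows; each row shifts and turns the commanded pose from where the row before left it, along the tool's axes as they then stand; what a row does not reach is not made up. A row lasts 1/8 s, in which the tool goes at most 62.5 mm and 10.7 degrees, less where a joint would pass 70% of its speed; a pose out of reach is approached as far as the arm can. A call with a gripper value outside its range is refused whole. The fingers move at their own pace and stop on an object; FORCE is the grip in N (left out, the last holds). Time passes only in rows, so rows that do not move let the fingers close. It gives the time, the measured TCP pose, the force, the opening and the grip force at its end, in the units of the state.
- readout.observe(): the state, without advancing time (a new reading comes with each control period).
- optics.get_image(name): name is "scene" or "top" or "wrist"; returns a dict with "frame" (384x512x3 uint8, red, green, blue), "z_map" (384x512 float32, m along the optical axis (not along the pixel's ray), 0 where there is no reading), "intrinsics" (3x3 intrinsics, pixels), "R" (3x3) and "t" (3): a world point X has camera coordinates R X + t; the wrist camera has in their place "hand_eye" (4x4, takes a point from camera to tool coordinates, whose origin is the TCP and whose axes are the flange's). Camera axes: x right, y down, z forward; pixel columns grow to the right and rows downward; lengths in m; the calibration is good to about 2 mm. A picture is of the moment at which its call begins: read the wrist's pose just before it.
- job.job_done(): hands the job in; it is judged then, once.
The state is a dict: "clock": time; "joint_positions": joint angles; "qvel": joint speeds; "joint_torque": joint torques, N m; "eef_pos": TCP position; "orientation": TCP orientation; "force": force on the tool from outside, world axes, zero at the start; "ft_torque": the same for the moment, N m; "gripper_width": finger opening in m; "finger_force": force on a finger pad.
Only numpy, scipy, OpenCV 4.12 (cv2) and the standard library are available. Lean on these libraries where they do the work, as an engineer would, in place of code of your own. Each camera call takes 0.05 s, during which the arm holds its last target. There are 200 camera calls.

## Working session

There is one attempt and no reset: what is moved stays moved. The work goes in short steps, Python scripts to look and compute and a shell command to move; the robot and the scene stay as the last step left them, time stands still between calls to the robot, and variables do not carry over. Pictures are saved under pics/ and viewed, at most 10 in all, crops included, and the job is handed in when it is done.

```bash
mkdir -p pics; python3 - <<'E'
from workcell import readout, optics
import cv2,numpy as np,pickle
s=readout.observe();print(s)
d={}
for n in("top","scene"):
    d[n]=optics.get_image(n)
    cv2.imwrite(f"pics/{n}0.png",cv2.resize(d[n]["frame"][:,:,::-1],(800,600),interpolation=cv2.INTER_CUBIC))
    print(n,d[n]["intrinsics"],d[n]["R"],d[n]["t"])
pickle.dump(d,open("d0.pkl","wb"))
E
```

```text
{'clock': 0.0, 'joint_positions': array([ 1.12650734e+00,  5.28454072e-01,  1.43387617e+00, -2.35856533e-06,
        1.18140441e+00, -1.78515761e-01]), 'qvel': array([ 0.00197759,  0.00046789,  0.00029003,  0.00162869, -0.00034853,
        0.00036105]), 'joint_torque': array([-3.19751489e-04, -4.40042675e+01, -1.76589632e+01,  6.32145884e-02,
        5.85199194e-02, -1.77932811e-04]), 'eef_pos': array([0.16382632, 0.6023992 , 0.22158738]), 'orientation': array([-0.41615971, -3.1132451 ,  0.00320321]), 'force': array([-0.18116989, -0.0372701 ,  0.24261517]), 'ft_torque': array([-0.05354247,  0.02433699,  0.04118186]), 'finger_force': 0.0, 'gripper_width': 0.08682773739478654}
top [[429.90059225   0.         253.596853  ]
 [  0.         429.90059225 193.61481023]
 [  0.           0.           1.        ]] [[-0.01883243 -0.99980366 -0.00616303]
 [-0.99928153  0.01902466 -0.03277934]
 [ 0.03289015  0.00554129 -0.99944361]] [0.05196433 0.54432833 1.28376124]
scene [[351.49340403   0.         256.3143296 ]
 [  0.         351.49340403 194.12066611]
 [  0.           0.           1.        ]] [[-0.32913379  0.9442324  -0.00980389]
 [ 0.69546871  0.23537241 -0.67891318]
 [-0.63874426 -0.23027156 -0.7341531 ]] [ 0.14838621 -0.32550487  1.75843259]
```

View pics/top0.png

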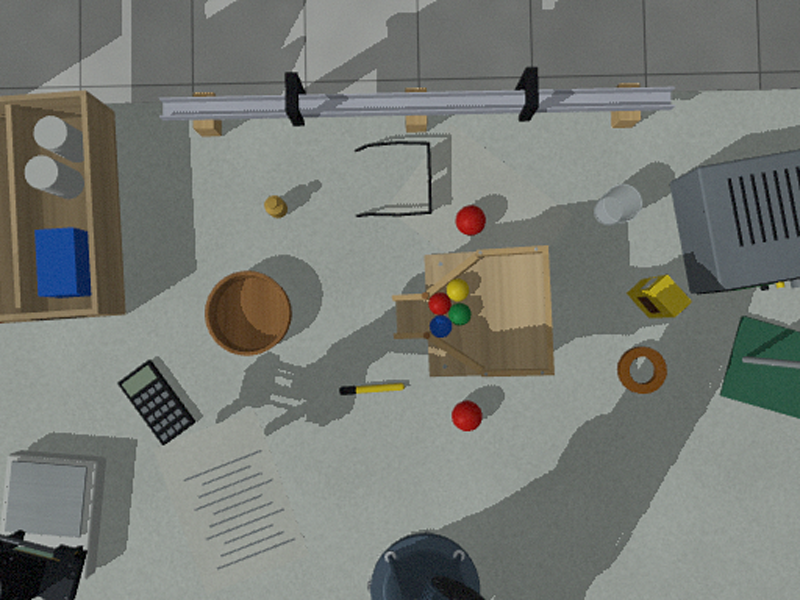

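View pics/scene0.png

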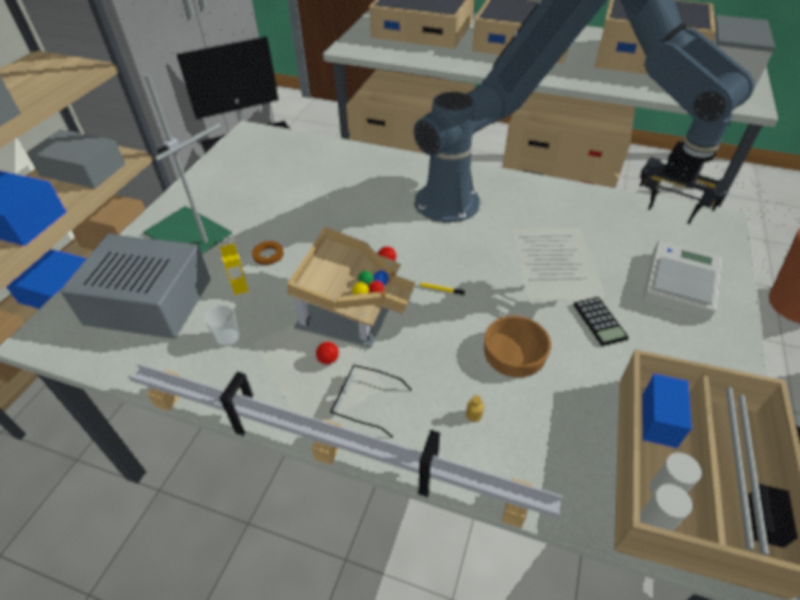

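The top view shows the bowl at (248,312). The feeder's lip is at about (395,317), with uphill to the right. Red is wedged at (440,303) and blue at (440,326), with yellow at (457,290) and green at (459,313). The loose red balls on the table are decoys.

```bash
cat >h.py <<'E'
import cv2,numpy as np,pickle
def ray(c,u,v):
    K,R,t=c["intrinsics"],c["R"],c["t"]
    d=R.T@np.array([(u-K[0,2])/K[0,0],(v-K[1,2])/K[1,1],1]); return -R.T@t,d
def onz(c,u,v,z):
    o,d=ray(c,u,v); return o+d*(z-o[2])/d[2]
def cloud(c):
    K=c["intrinsics"];Z=c["z_map"];v,u=np.indices(Z.shape)
    P=np.stack([(u-K[0,2])/K[0,0]*Z,(v-K[1,2])/K[1,1]*Z,Z],-1)
    return (P-c["t"])@c["R"]
HUE={"red":[(0,6),(174,180)],"blue":[(108,125)],"yellow":[(25,33)],"green":[(60,85)]}
def blobs(c,name,smin=150,vmin=50,amin=15):
    h=cv2.cvtColor(c["frame"],cv2.COLOR_RGB2HSV);m=np.zeros(h.shape[:2],np.uint8)
    for a,b in HUE[name]: m|=cv2.inRange(h,(a,smin,vmin),(b,255,255))
    n,l,st,ce=cv2.connectedComponentsWithStats(m)
    return [(ce[i],st[i,4],l==i) for i in range(1,n) if st[i,4]>=amin]
E
python3 - <<'E'
from h import *
d=pickle.load(open("d0.pkl","rb"));c=d["top"];P=cloud(c)
for n in HUE:
    for ce,a,m in blobs(c,n):
        q=P[m];z=np.nanmax(q[:,2]);print(n,ce.round(1),a,"top z",z.round(3),"ctr",onz(c,*ce,z-.02).round(4))
# feeder
z=P[...,2];roi=np.zeros(z.shape,bool);roi[150:246,245:362]=1
M=roi&(z>.07)&(z<.2)
pts=P[M][:,:2]
r=cv2.minAreaRect(pts.astype(np.float32)*1000);print("deck rect",r)
# deck plane from back part
B=roi.copy();B[:,:310]=0;B[:, 345:]=0;B[:165]=0;B[232:]=0
q=P[B&(z>.08)];A=np.c_[q[:,:2],np.ones(len(q))];s=np.linalg.lstsq(A,q[:,2],rcond=None)[0];
for _ in range(3):
    k=abs(A@s-q[:,2])<.004;s=np.linalg.lstsq(A[k],q[k,2],rcond=None)[0]
g=np.hypot(*s[:2]);print("plane",s,"slope",np.degrees(np.arctan(g)),"dir",np.degrees(np.arctan2(s[1],s[0])),k.mean())
# spout strip
S=np.zeros_like(roi);S[180:226,240:272]=1
q=P[S&(z>.06)&(z<.16)];print("spout x",q[:,0].min(),q[:,0].max(),"y max",q[:,1].max())
for v in range(184,224,3):print(v,(P[v,248:266:3,2]*1000).round().astype(int))
# bowl
T=np.zeros_like(roi);T[165:235,125:195]=1
q=P[T&(z>.042)&(z<.06)];
print("bowl",len(q),cv2.minEnclosingCircle((q[:,:2]*1000).astype(np.float32)))
q=P[160:185,165:185];
mk=P[240:256,215:262];print("marker z",mk[...,2].max())
E
```

```text
red [300.8 140.7] 278 top z 0.062 ctr [ 0.6971 -0.1002  0.0422]
red [281.  194.1] 163 top z 0.138 ctr [ 0.5389 -0.0342  0.1183]
red [298.3 265.9] 282 top z 1.301 ctr [0.5    0.0326 1.2812]
blue [ 39.5 168. ] 1375 top z 1.301 ctr [0.5047 0.0446 1.2812]
blue [281.5 208.4] 143 top z 0.138 ctr [ 0.4995 -0.0348  0.1183]
yellow [422.9 189.6] 616 top z 1.301 ctr [0.5034 0.0267 1.2812]
yellow [292.4 185.2] 160 top z 1.301 ctr [0.5037 0.0328 1.2812]
yellow [499.  181.7] 18 top z 0.13 ctr [ 0.562 -0.638  0.11 ]
yellow [242.4 248. ] 131 top z 1.301 ctr [0.5008 0.0352 1.2812]
green [293.8 200.8] 148 top z 0.146 ctr [ 0.5198 -0.0685  0.1256]
deck rect ((520.6785888671875, -86.47441101074219), (220.40884399414062, 268.2998352050781), 1.2935830354690552)
plane [ 0.00409141 -0.09472361  0.10476668] slope 5.4161331843135985 dir -87.52675022441547 0.3744136460554371
spout x 0.4787651236889073 0.5586505694368848 y max 0.04829991855376992
184 [-1  2 -2  1  3  2]
187 [ 4  1 -1 -2 -1  1]
190 [  0 110 109 114 112 117]
193 [-4  1 77 84 84 87]
196 [-1  0 81 79 83 83]
199 [-4  2 77 80 82 82]
202 [-2  0 77 81 80 87]
205 [-1  2 77 81 84 80]
208 [-1 -2 77 78 81 79]
211 [-1  2 80 81 86 82]
214 [  1  -6 110 110 113 114]
217 [ 0 -3  1  1 -2 -1]
220 [-4 -5  0  1  0  1]
223 [-9  1  4  4  2  0]
bowl 486 ((530.5364990234375, 321.54473876953125), 79.83122253417969)
marker z 1.3012099543024283
```

```bash
python3 -m inch '{"translation":[[0,0,0],[0,0,0],[-0.046,-0.026,0],[-0.046,-0.026,0],[-0.046,-0.026,0],[-0.046,-0.026,0],[-0.046,-0.026,0],[-0.046,-0.025,0],[-0.046,-0.025,0],[-0.0445,-0.025,0],[0,0,0],[0,0,0]],"angular":[[0,0,-7.6],[0,0,-7.6],[0,0,0],[0,0,0],[0,0,0],[0,0,0],[0,0,0],[0,0,0],[0,0,0],[0,0,0],[0,0,0],[0,0,0]],"hand":[100,100,100,100,100,100,100,100,100,100,100,100]}' 20
```

```text
clock: 1.6
eef_pos: [0.5297, 0.3976, 0.2218]
orientation: [-0.002, -3.139, 0.001]
force: [0.6, -0.1, -0.2]
gripper_width: 0.0866
finger_force: 0.0
```

```bash
python3 -m inch '{"translation":[[0,0,0.05],[0,0,0.05],[0,0,0.05],[0,0,0.047],[0,0,0],[0,0,0],[0,0,0],[0,0,0],[0,0,0],[0,0,0],[0,0,0]],"angular":[[0,0,0],[0,0,0],[0,0,0],[0,0,0],[0,0,0],[0,0,0],[0,0,0],[0,0,0],[0,0,0],[0,0,0],[0,0,0]],"hand":[100,100,100,100,100,50,0,0,0,0,0]}' 20
```

```text
clock: 2.98
eef_pos: [0.5305, 0.3978, 0.0256]
orientation: [-0.001, -3.142, 0.0]
force: [-0.6, -0.4, 0.8]
gripper_width: 0.0349
finger_force: 0.0
```

```bash
python3 -m inch '{"translation":[[0,0,0],[0,0,0],[0,0,0],[0,0,0],[0,0,0],[0,0,0]],"angular":[[0,0,0],[0,0,0],[0,0,0],[0,0,0],[0,0,0],[0,0,0]],"hand":[0,0,0,0,0,0]}' 20
```

```text
clock: 3.72
eef_pos: [0.5307, 0.3976, 0.0256]
orientation: [0.0, 3.141, -0.001]
force: [1.1, -2.0, 1.0]
gripper_width: 0.0093
finger_force: 19.8
```

```bash
python3 -m inch '{"translation":[[0.001,-0.01,0],[0.0015,-0.022,0],[0.0015,-0.023,0],[0.0015,-0.025,0],[0.0015,-0.025,0],[0.0015,-0.025,0],[0.0015,-0.025,0],[0.0015,-0.025,0],[0.001,-0.025,0],[0.001,-0.015,0],[0,-0.0085,0],[0,0,0]],"angular":[[0,0,0],[0,0,0],[0,0,0],[0,0,0],[0,0,0],[0,0,0],[0,0,0],[0,0,0],[0,0,0],[0,0,0],[0,0,0],[0,0,0]],"hand":[0,0,0,0,0,0,0,0,0,0,0,0]}'
python3 - <<'E'
from workcell import optics
import pickle
from h import *
c=optics.get_image("top");cv2.imwrite("pics/top1.png",cv2.resize(c["frame"][90:290,120:390,::-1],None,fx=2.9,fy=2.9,interpolation=cv2.INTER_CUBIC))
P=cloud(c);z=P[...,2];q=P[(z>.042)&(z<.056)&(P[...,0]>.41)&(P[...,0]<.63)&(P[...,1]>.06)&(P[...,1]<.2)]
import numpy as np
A=np.c_[2*q[:,:2],np.ones(len(q))]
print(len(q),cv2.minEnclosingCircle((q[:,:2]*1000).astype(np.float32)))
E
```

```text
clock: 5.22
eef_pos: [0.5162, 0.1684, 0.0254]
orientation: [-0.001, -3.14, 0.002]
force: [-0.9, -2.8, -0.2]
gripper_width: 0.0094
finger_force: 19.8
152 ((515.0718383789062, 93.3204345703125), 79.31340789794922)
```

View pics/top1.png

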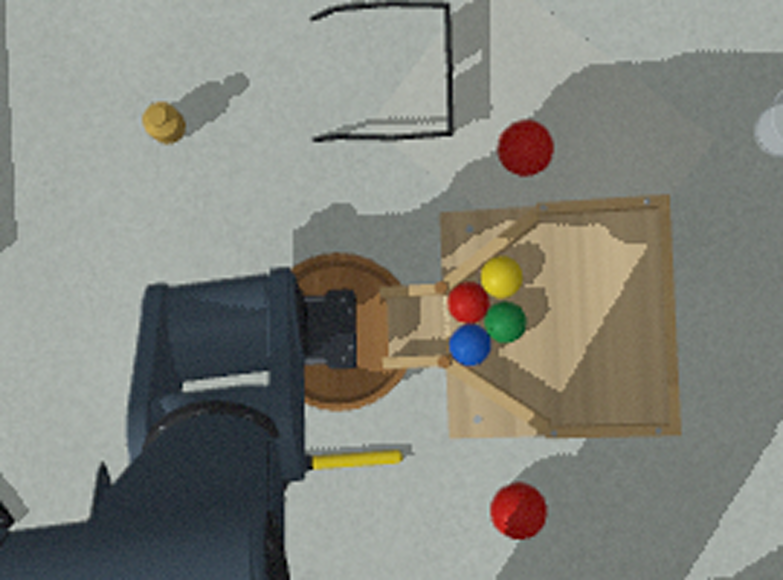

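The bowl's middle is at (0.515, 0.093), against a target of (0.517, 0.093), so it is in place. Next I release it, rise, close the hand and move above the spout, downhill of blue.

```bash
python3 -m inch '{"translation":[[0,0,0],[0,0,0],[0,0,0],[0,0,0],[0,0,0],[0,0,-0.03],[0,0,-0.05],[0,0,-0.05],[0,0,-0.045],[0,0,0]],"angular":[[0,0,0],[0,0,0],[0,0,0],[0,0,0],[0,0,0],[0,0,0],[0,0,0],[0,0,0],[0,0,0],[0,0,0]],"hand":[30,30,30,30,30,30,30,0,0,0]}' && python3 -m inch '{"translation":[[0.004,-0.04,0],[0.004,-0.04,0],[0.004,-0.04,0],[0,-0.043,0],[0,0,0],[0,0,0]],"angular":[[0,0,0],[0,0,0],[0,0,0],[0,0,0],[0,0,0],[0,0,0]],"hand":[0,0,0,0,0,0]}'
python3 - <<'E'
from workcell import optics,readout
from h import *
s=readout.observe();w=optics.get_image("wrist");c=optics.get_image("scene")
cv2.imwrite("pics/w2.png",np.hstack([w["frame"],])[:,:,::-1])
print(s["eef_pos"],w["hand_eye"],w["intrinsics"]);pickle.dump((s,w,c),open("d2.pkl","wb"))
E
```

```text
clock: 6.52
eef_pos: [0.5195, 0.1698, 0.2044]
orientation: [0.0, 3.132, 0.002]
force: [-0.0, -0.2, -0.4]
gripper_width: 0.0049
finger_force: 0.0
clock: 7.28
eef_pos: [0.504, 0.0068, 0.1996]
orientation: [-0.002, -3.139, -0.002]
force: [-0.4, 0.4, 0.1]
gripper_width: 0.0005
finger_force: 0.0
[0.5040317  0.00679729 0.19963072] [[-2.65821717e-04 -9.64811587e-01 -2.62942067e-01  7.17906634e-02]
 [ 9.99999885e-01 -1.51348660e-04 -4.55608900e-04 -4.43986818e-04]
 [ 3.99780817e-04 -2.62942157e-01  9.64811516e-01 -1.62741704e-01]
 [ 0.00000000e+00  0.00000000e+00  0.00000000e+00  1.00000000e+00]] [[343.75120105   0.         260.34274769]
 [  0.         343.75120105 191.23504138]
 [  0.           0.           1.        ]]
```

View pics/w2.png

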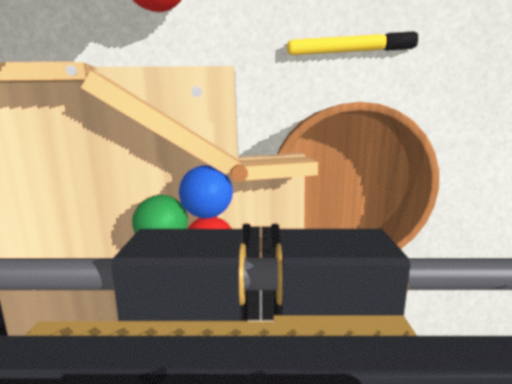

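The wrist view shows blue at (206,191), wedged against the dowel at (238,172). Red and green are behind the hand, and the bowl sits under the lip at (360,175). The fingers are over the spout, so I go down.

```bash
python3 -m inch '{"translation":[[0,0,0.03],[0,0,0.03],[0,0,0.02],[0,0,0.013],[0,0,0.01],[0,0,0]],"angular":[[0,0,0],[0,0,0],[0,0,0],[0,0,0],[0,0,0],[0,0,0]],"hand":[0,0,0,0,0,0]}'
python3 - <<'E'
from workcell import optics,readout
from h import *
c=optics.get_image("scene");w=optics.get_image("wrist")
a=cv2.resize(c["frame"][140:220,175:275],(500,400),interpolation=cv2.INTER_CUBIC)
cv2.imwrite("pics/s3.png",np.hstack([a,cv2.resize(w["frame"],(300,225))[[*range(225)]+[0]*175]])[:,:,::-1])
E
```

```text
clock: 8.12
eef_pos: [0.5046, 0.0067, 0.0972]
orientation: [-0.0, -3.141, -0.0]
force: [-0.1, -0.1, -0.7]
gripper_width: 0.0007
finger_force: 0.0
```

View pics/s3.png

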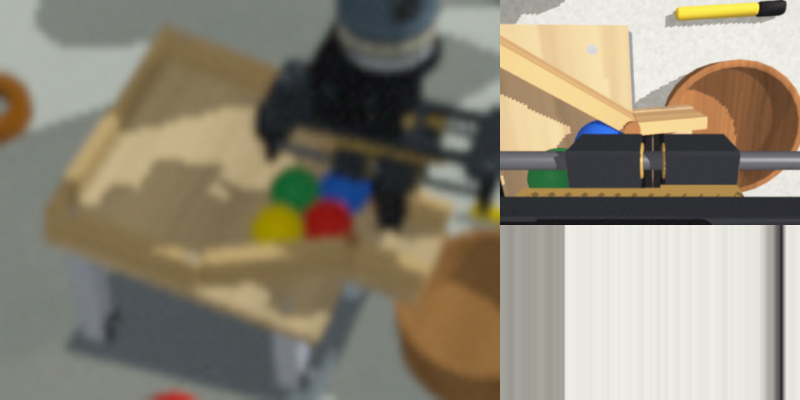

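The finger is in the spout just downhill of blue, touching nothing. Next I push blue uphill.

```bash
python3 -m inch '{"translation":[[0,-0.006,-0.0013],[0,-0.008,-0.0017],[0,-0.008,-0.0017],[0,-0.008,-0.0017],[0,-0.008,-0.0017],[0,-0.008,-0.0017],[0,0,0],[0,0,0],[0,0,0]],"angular":[[0,0,0],[0,0,0],[0,0,0],[0,0,0],[0,0,0],[0,0,0],[0,0,0],[0,0,0],[0,0,0]],"hand":[0,0,0,0,0,0,0,0,0]}'
python3 - <<'E'
from workcell import optics,readout
from h import *
c=optics.get_image("scene");t=optics.get_image("top")
a=cv2.resize(c["frame"][140:240,175:300],(500,400),interpolation=cv2.INTER_CUBIC)
b=cv2.resize(t["frame"][150:250,200:275],(300,400),interpolation=cv2.INTER_CUBIC)
cv2.imwrite("pics/s4.png",np.hstack([a,b])[:,:,::-1])
E
```

```text
clock: 9.35
eef_pos: [0.5044, -0.0394, 0.1072]
orientation: [-0.0, -3.141, -0.0]
force: [-1.1, -0.4, -1.0]
gripper_width: 0.0004
finger_force: 0.4
```

View pics/s4.png

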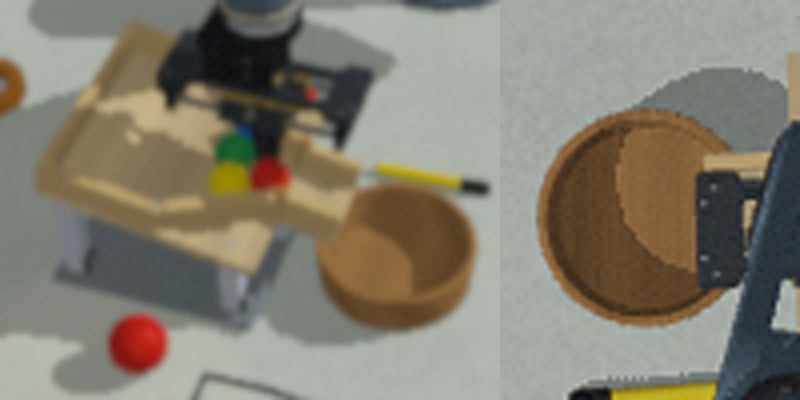

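Blue and green are uphill, and red sits beside the finger, which blocks it. I lift quickly to let red lead.

```bash
cat > look.py <<'E'
import sys
from workcell import optics,readout
from h import *
t=optics.get_image("top");P=cloud(t)
for n in HUE:
    for ce,a,m in blobs(t,n,amin=20):
        if not(180<ce[0]<350 and 150<ce[1]<240): continue
        z=np.median(P[m][:,2]);X=onz(t,*ce,z-.01);print(n,a,X.round(3),"deck h,y",((0.0435-X[1])*1000).round(),((X[0]-.5176)*1000).round())
c=optics.get_image("scene")
for n in HUE: print("scene",n,[(b[0].round(),b[1]) for b in blobs(c,n) if 180<b[0][0]<310 and 140<b[0][1]<240])
if len(sys.argv)>1:
    a=cv2.resize(c["frame"][140:240,175:300],(500,400),interpolation=cv2.INTER_CUBIC)
    b=cv2.resize(t["frame"][150:250,200:275],(300,400),interpolation=cv2.INTER_CUBIC)
    cv2.imwrite(sys.argv[1],np.hstack([a,b])[:,:,::-1])
E
python3 -m inch '{"translation":[[0,0,-0.06],[0,0,-0.05],[0,0.04,0],[0,0.05,0],[0,0.05,0],[0,0.05,0],[0,0.05,0],[0,0,0],[0,0,0]],"angular":[[0,0,0],[0,0,0],[0,0,0],[0,0,0],[0,0,0],[0,0,0],[0,0,0],[0,0,0],[0,0,0]],"hand":[0,0,0,0,0,0,0,0,0]}'
python3 look.py
```

```text
clock: 10.58
eef_pos: [0.5047, 0.2003, 0.2172]
orientation: [0.001, -3.141, 0.001]
force: [-0.5, -0.8, 0.1]
gripper_width: 0.0005
finger_force: 0.0
blue 146 [ 0.477 -0.067  0.126] deck h,y 111.0 -40.0
yellow 158 [ 0.557 -0.058  0.125] deck h,y 101.0 39.0
green 138 [ 0.517 -0.064  0.127] deck h,y 107.0 -1.0
scene red [(array([248., 161.]), np.int32(58)), (array([286., 204.]), np.int32(69)), (array([209., 226.]), np.int32(145))]
scene blue [(array([238., 170.]), np.int32(30))]
scene yellow [(array([233., 184.]), np.int32(69)), (array([280., 184.]), np.int32(45))]
scene green [(array([236., 176.]), np.int32(42))]
```

Red is in the bowl. The other three now stand in an arch: yellow at y=+39, green at 0 and blue at −40, with h about 105. I'll nudge green up with the finger offset towards blue, so that yellow can leave while blue stays blocked.

```bash
python3 -m inch '{"translation":[[-0.001,-0.045,0],[-0.001,-0.045,0],[-0.001,-0.045,0],[-0.001,-0.045,0],[-0.001,-0.045,0],[0,0,0.03],[0,0,0.03],[0,0,0.025],[0,0,0.02],[0,0,0.0095],[0,0,0]],"angular":[[0,0,0],[0,0,0],[0,0,0],[0,0,0],[0,0,0],[0,0,0],[0,0,0],[0,0,0],[0,0,0],[0,0,0],[0,0,0]],"hand":[0,0,0,0,0,0,0,0,0,0,0]}'
python3 look.py
```

```text
clock: 12.05
eef_pos: [0.5095, -0.0253, 0.1026]
orientation: [-0.003, -3.141, -0.0]
force: [0.8, -0.7, 1.0]
gripper_width: 0.0007
finger_force: 0.0
red 140 [0.506 0.142 0.032] deck h,y -98.0 -11.0
yellow 58 [ 0.567 -0.061  0.125] deck h,y 104.0 49.0
scene red [(array([286., 204.]), np.int32(71)), (array([209., 225.]), np.int32(150))]
scene blue []
scene yellow [(array([232., 184.]), np.int32(62)), (array([279., 184.]), np.int32(46))]
scene green [(array([236., 177.]), np.int32(40))]
```

```bash
python3 -m inch '{"translation":[[0,-0.006,-0.0013],[0,-0.008,-0.0017],[0,-0.008,-0.0017],[0,-0.008,-0.0017],[0,-0.008,-0.0017],[0,-0.006,-0.0013],[0,0,0],[0,0,0],[0,0,0],[0,0,0],[0,0,0]],"angular":[[0,0,0],[0,0,0],[0,0,0],[0,0,0],[0,0,0],[0,0,0],[0,0,0],[0,0,0],[0,0,0],[0,0,0],[0,0,0]],"hand":[0,0,0,0,0,0,0,0,0,0,0]}'
python3 look.py pics/s5.png
```

```text
clock: 13.52
eef_pos: [0.5102, -0.0686, 0.1123]
orientation: [0.0, 3.141, -0.0]
force: [1.5, 0.2, 0.5]
gripper_width: 0.0006
finger_force: 0.9
red 139 [0.507 0.141 0.031] deck h,y -98.0 -11.0
blue 33 [ 0.466 -0.063  0.123] deck h,y 107.0 -51.0
yellow 131 [0.509 0.102 0.032] deck h,y -59.0 -9.0
scene red [(array([286., 204.]), np.int32(68)), (array([209., 225.]), np.int32(150))]
scene blue [(array([239., 173.]), np.int32(24))]
scene yellow [(array([279., 184.]), np.int32(45)), (array([276., 203.]), np.int32(78))]
scene green [(array([226., 174.]), np.int32(51))]
```

View pics/s5.png

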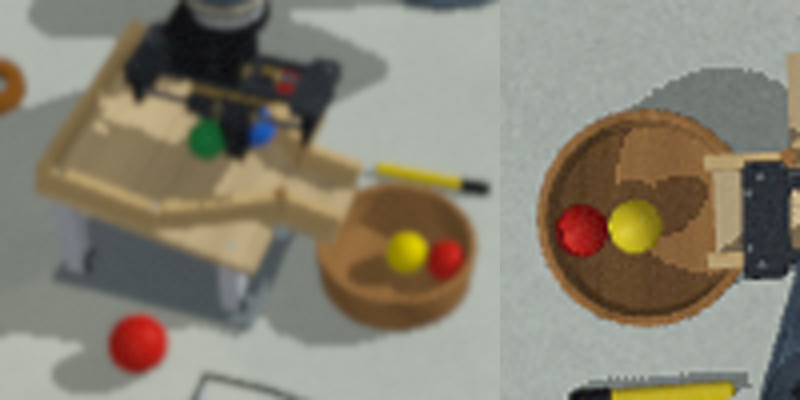

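Yellow is in the bowl beside red, green is held uphill and blue is held at the side. I lift so that blue leads.

```bash
python3 -m inch '{"translation":[[0,0,-0.06],[0,0,-0.05],[0,0.04,0],[0,0.05,0],[0,0.05,0],[0,0.05,0],[0,0.05,0],[0,0,0],[0,0,0],[0,0,0],[0,0,0]],"angular":[[0,0,0],[0,0,0],[0,0,0],[0,0,0],[0,0,0],[0,0,0],[0,0,0],[0,0,0],[0,0,0],[0,0,0],[0,0,0]],"hand":[0,0,0,0,0,0,0,0,0,0,0]}'
python3 look.py pics/s6.png
```

```text
clock: 15.0
eef_pos: [0.51, 0.1702, 0.2222]
orientation: [-0.004, -3.141, 0.0]
force: [0.8, -0.1, 0.3]
gripper_width: 0.0005
finger_force: 0.0
blue 108 [0.552 0.064 0.033] deck h,y -21.0 34.0
yellow 58 [0.457 0.103 0.03 ] deck h,y -59.0 -60.0
green 36 [0.562 0.128 0.03 ] deck h,y -85.0 44.0
scene red [(array([248., 161.]), np.int32(61)), (array([286., 204.]), np.int32(64)), (array([209., 226.]), np.int32(142))]
scene blue [(array([264., 207.]), np.int32(30))]
scene yellow [(array([279., 184.]), np.int32(46)), (array([280., 195.]), np.int32(76))]
scene green [(array([278., 210.]), np.int32(27))]
```

View pics/s6.png

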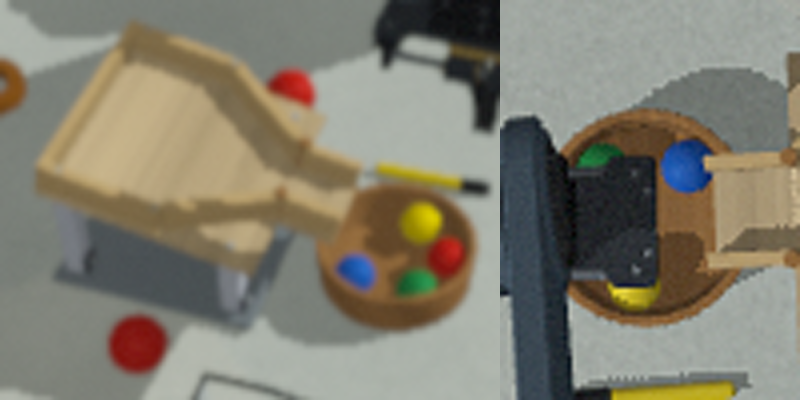

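All four balls are in the bowl, the bowl is still under the spout, and the arm is clear at z = 0.22. I let things settle for a moment and hand in.

```bash
python3 -m inch '{"translation":[[0,0,0],[0,0,0],[0,0,0],[0,0,0],[0,0,0],[0,0,0],[0,0,0],[0,0,0]],"angular":[[0,0,0],[0,0,0],[0,0,0],[0,0,0],[0,0,0],[0,0,0],[0,0,0],[0,0,0]],"hand":[0,0,0,0,0,0,0,0]}'; python3 -c "
from workcell import job;print(job.job_done())"
```

```text
clock: 16.1
eef_pos: [0.5099, 0.1714, 0.2223]
orientation: [-0.001, -3.142, 0.0]
force: [-0.6, -0.0, 0.6]
gripper_width: 0.0001
finger_force: 0.0
the job is handed in; nothing more can be done
None
```

The jam is cleared: all four balls ran down the spout into the bowl, which is still under the lip, and the job was handed in at about 16 s with no verdict returned.

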